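Pull-test the re-glued lid knobs and rack the lids

TASK

The knobs of these pan lids have been glued back on. One lid at a time, from the largest to the smallest present, hook the lid under the tester's forked yoke and pull it up by its knob until the yoke is between the two long marks (about 12 N, yoke raised about 25 mm; never beyond 40 mm), keep it there for at least three seconds, then take the lid out and slide it up the ramp and over the lip, never lifting it in from above, so that it lies flat in the rack wholly behind the lip. Have each lid in the rack before you test the next, and do not shift the other things on the worktop.

Things in the scene. Friction and masses are not known exactly. Their poses are not given: they have to be found in the camera images.
- lid_large: large round pan lid of plain metal: flat disc 90 mm across, 14 mm thick, upright black knob glued on its middle: stem 16 mm thick, then a round head 28 mm across, from 42 to 64 mm above the lid's underside. Origin: centre of the underside; z up along the knob. Under 0.35 kg. Two or three of the three lids are present.
- lid_medium: medium round pan lid of plain metal: flat disc 76 mm across, 14 mm thick, upright black knob glued on its middle: stem 16 mm thick, then a round head 28 mm across, from 42 to 64 mm above the lid's underside. Origin: centre of the underside; z up along the knob. Under 0.35 kg. Two or three of the three lids are present.
- lid_small: small round pan lid of plain metal: flat disc 62 mm across, 14 mm thick, upright black knob glued on its middle: stem 16 mm thick, then a round head 28 mm across, from 42 to 64 mm above the lid's underside. Origin: centre of the underside; z up along the knob. Under 0.35 kg. Two or three of the three lids are present.
- yoke (a joint): height of the tester's yoke above its rest, m (0 at rest, stop at 0.05). It slides straight up on a spring: 1 N to start, then 450 N/m: 0.0255 m is about 12.5 N, the wanted pull. Lines on the column's white scale are 5 mm apart; the two long ones, at 0.020 and 0.030 m, bound the wanted reading.
- tester: pull tester fixed to the worktop: base plate 90 mm wide, 6 mm thick, from x = -60 to 104 mm; column 105 mm high at x = 72 to 96 mm; on it a level forked yoke whose prongs reach out over the plate. Origin: on the worktop below the middle of the yoke's slot; x runs from the slot's open mouth towards the column; z up.
- yoke_slot (a point): middle of the slot, at the yoke's underside: 34 mm above the worktop at rest; axes as the tester's. Yoke 5 mm thick, two prongs 18 mm wide; slot between them 36 mm wide, open at x = -35, closed at x = +34 mm. A lid goes under the prongs, the knob's stem in the slot and its head above, so that raising the knob presses the disc up against the yoke.
- rack: low metal lid rack fixed to the worktop: a ramp in front, a lip, then a lane 262 mm long with its floor 2 mm above the worktop, between side walls 22 mm high and 100 mm apart. Wire roof 116 mm wide, top 93 mm above the worktop, over the lane from x = 82 mm on. Origin: on the worktop below the middle of the lip; x runs inwards, z up.
- rack_lip (a point): middle of the lip's top, a flat strip 6 mm above the worktop from x = -4 to +4 mm; axes as the rack's. The ramp, 108 mm wide, rises to it from the worktop at x = -79 mm. The side walls begin to flare at x = -55 mm and are 123 mm apart at their front ends, x = -93 mm.
- small_tin: black rectangular tin, 50x54x21 mm; a bystander. Origin: centre of its underside
- teaspoon_x: teaspoon with black handle, 137 mm long, lying flat; a bystander. Origin: centre of its underside
- table_fork: fork with black handle, 193 mm long, lying flat beside the tester; a bystander. Origin: centre of its underside
- burner_ring: black round burner ring, 64 mm wide, 18 mm high; a bystander. Origin: centre of its underside
- cake_fork_x: small fork with black handle, 145 mm long; a bystander. Origin: centre of its underside

How it is judged:
By the outcome, as a careful person would: the job done as asked, in the order asked, and still so for the second after the job is handed in, with the robot touching nothing.
Of lid_large, lid_medium, lid_small only 2 to 3 are there at a start; the rules pass over those that are not, and their reading is None.
At some moment in a run one of lid_large, lid_medium, lid_small may be knocked a few centimetres aside while the robot is not near it.
Once in a run the grip may slacken for a moment while it holds something.
It also fails if it takes over 210 s, if anything falls off the work surface, if the arm or the gripper's body presses on something with over 40 N, if the wrist force passes 120 N, or if a joint passes its speed limit or range.

ROBOT

A 6-joint arm with a two-finger parallel gripper is mounted at the origin on a cart in front of the work surface, level with it; the furniture and walls round the work are solid. World frame = base frame: x ahead of the robot, y to its left, z up, the work surface at z = 0. Lengths are in mm, angles in rad, forces in N, time in s.
With the tool pointing down it reaches from about 300 to 875 mm from the base axis. Payload 4.2 kg.
Tool frame: the origin (TCP) lies at the very end of the fingers, on their centre line; the grasp point (between the pads) lies 19 mm behind it; z points along the fingers, y is the line along which they close (so a half turn about z gives the same grasp; the last joint's range is limited). The gripper opens to 85 mm and grips with 20 to 120 N. Pads are 22 mm wide; open, the fingers measure 114 mm over their backs; the gripper's body (76 mm by 85 mm) begins 54 mm behind the grasp point. The pads swing forward as they close: fully open they stand 13 mm farther back than shut.
Start: joints at [1.092, 0.32, 1.565, -0, 1.257, -0.02], TCP at [254.656, 515.55, 231.338] pointing down, gripper open.
Joint ranges: [-3.11, 3.11], [-0.84, 2.01], [0.21, 2.61], [-1.34, 4.49], [0.05, 2.63], [-2.56, 2.56]. Speed limits (rad/s): [2.57, 2.57, 3.14, 3.14, 3.14, 3.14].

INTERFACE

Orientations are given as a 3x3 rotation matrix whose columns are the frame's x, y, z axes.
In Python, from bench import arm gives the robot as it stands.
- The arm moves only by the tool send_rows, never from a script. Its argument "rows" is a list that holds one entry, the list of rows, each a list of 4 numbers: the shift along the tool's x, y, z in mm, then the turn about the tool's z in rad. A call has 1 to 12 rows; each row is the pose to reach, as a shift and turn from the pose commanded when the call began, along the tool's axes at that moment; what a row does not reach only later rows make up. A row lasts 1/12 s, in which the tool goes at most 41.7 mm and 7.16 degrees, less where a joint would pass 70% of its speed; a pose out of reach is approached as far as the arm can. A call with a gripper value outside its range is refused whole. "claw" is the opening in per cent of the stroke, from 0 (shut) to 100 (fully open), set as the call begins (left out, the last holds). The fingers move at their own pace and stop on an object; "squeeze" is the grip in N (left out, the last holds). Time passes only in rows, so rows that repeat a pose let the fingers close. It gives the time, the measured TCP pose, the force and the opening at its end, in the units of the state.
- arm.sense(): the state, without advancing time (a new reading comes with each control period).
- arm.camera(name): name is "scene" or "top"; returns the picture (400x640x3 uint8, red, green, blue); there is no depth.
- arm.get_calibration(name): a dict with "fx", "fy", "cx", "cy" (pixels), "extrinsics" (4x4, takes a point from camera to world coordinates). Camera axes: x right, y up, looking along -z (the intrinsics and any distortion apply to the point x, -y, -z); pixel columns grow to the right and rows downward; lengths in mm; the calibration is good to about 2 mm. A picture is of the moment at which its call begins. get_calibration takes no time and is no camera call.
- arm.close_job(): hands the job in, once; it reports no verdict.
Trained networks look in the newest picture that a camera, given by its name, has taken for a name from the list of things; names that differ only in an ending like _2 or _b are one class to them, and where a whole thing is asked for, a point or a joint stands for the part that bears it (a point fixed in the world has none). Each returns a list of dicts, best first, with "score" (0 to 1); they miss things now and then, are a little off and sometimes report something else, mostly with a low value. They report only what shows in the picture. A call takes as long as a camera call.
- arm.boxes_of(name, camera): "extent" ([left, top, width, height] in pixels, round what is visible of it).
- arm.silhouettes(name, camera): "mask" (400x640 bool, what is visible of it) and "extent" ([left, top, width, height] in pixels, round what is visible of it).
- arm.tip_of(name, camera): "point" ([column, row] in pixels: a listed point, or the origin of a listed thing).
The state is a dict: "clock": time; "joints": joint angles; "qvel": joint speeds; "joint_efforts": joint torques, N m; "ee_pos": TCP position; "tool_rot": TCP orientation; "contact_force": force on the tool from outside, world axes, zero at the start; "ft_torque": the same for the moment, N m; "grip_width": finger opening in mm.
Only numpy, scipy, OpenCV 4.12 (cv2) and the standard library are available. Lean on these libraries where they do the work, as an engineer would, in place of code of your own. Each camera call takes 0.05 s, during which the arm holds its last target. There are 200 camera calls.

## Working session

There is one attempt and no reset: what is moved stays moved. The work goes in short steps, Python scripts to look and compute and a tool call to move; the robot and the scene stay as the last step left them, time stands still between calls to the robot, and variables do not carry over. Pictures are saved under pics/ and viewed, on a budget of 14 in all, crops included, one or two more only if the job needs it, and the job is handed in when it is done.

Besides the shell and the picture viewer there is one more tool, called after "Request:" by a JSON object that holds its "op" and its "data", one argument or row to a line. send_rows: Moves the arm, as the interface text tells. Its arguments: {"type":"object","properties":{"rows":{"type":"array","items":{"type":"array","items":{"type":"array","items":{"type":"number"}}}},"claw":{"type":"number"},"squeeze":{"type":"number"}},"required":["rows"]}

```bash
ls; mkdir -p pics; cat > h.py <<'E'
import numpy as np, cv2
from bench import arm
def cal(n):
    c=arm.get_calibration(n); return c,np.array(c["extrinsics"])
def ray(n,px,z):
    c,E=cal(n)
    d=np.array([(px[0]-c["cx"])/c["fx"],-(px[1]-c["cy"])/c["fy"],-1])
    d=E[:3,:3]@d; o=E[:3,3]; return o+d*(z-o[2])/d[2]
def proj(n,p):
    c,E=cal(n); q=np.linalg.inv(E)@np.append(p,1)
    return np.array([c["cx"]+c["fx"]*q[0]/-q[2], c["cy"]-c["fy"]*q[1]/-q[2]])
def snap(n,f=None):
    im=arm.camera(n)
    if f: cv2.imwrite("pics/"+f,im[:,:,::-1])
    return im
E
python3 - <<'E'
from h import *
for n in("top","scene"):
    snap(n,n+"0.png"); c,E=cal(n); print(n,c.keys(),{k:v for k,v in c.items() if k!="extrinsics"},E.round(2).tolist())
    for t in "lid_large lid_medium lid_small yoke tester rack rack_lip yoke_slot small_tin teaspoon_x table_fork burner_ring cake_fork_x".split():
        r=arm.tip_of(t,n) 
        for d in r[:2]:
            z={"rack_lip":6,"yoke_slot":34}.get(t,0)
            print(t,round(d["score"],2),np.round(d["point"],1),ray(n,d["point"],z).round(1))
s=arm.sense();print(s["clock"],s["ee_pos"],np.round(s["tool_rot"],3).tolist(),s["grip_width"])
E
```

```text
pics
top dict_keys(['fx', 'fy', 'cx', 'cy', 'extrinsics']) {'fx': 422.28314945706194, 'fy': 422.28314945706194, 'cx': 314.4451581376095, 'cy': 193.3744261726727} [[0.01, 0.99, -0.15, 341.68], [-1.0, 0.01, 0.02, -132.62], [0.02, 0.15, 0.99, 1309.85], [0.0, 0.0, 0.0, 1.0]]
lid_large 0.75 [289.1 235.9] [410.4 -75.6   0. ]
lid_medium 0.7 [316.5 225.1] [ 444.7 -159.9    0. ]
lid_small 0.71 [262.4 228.7] [431.7   7.3   0. ]
lid_small 0.2 [399.1 251.6] [ 365.8 -415.4    0. ]Traceback (most recent call last):
  File "<stdin>", line 5, in <module>
ValueError: it knows: burner_ring, cake_fork, lid_large, lid_medium, lid_small, rack, rack_lip, small_tin, table_fork, teaspoon, tester, yoke_slot
```

```bash
python3 - <<'E'
from h import *
for n in("top","scene"):
    snap(n,n+"0.png"); c,E=cal(n); print(n,E[:3,3].round())
    for t in "lid_large lid_medium lid_small tester rack rack_lip yoke_slot small_tin burner_ring teaspoon table_fork cake_fork".split():
        r=arm.tip_of(t,n) 
        for d in r[:2]:
            z={"rack_lip":6,"yoke_slot":34}.get(t,0)
            print(t,round(d["score"],2),np.round(d["point"],1),ray(n,d["point"],z).round(1))
s=arm.sense();print(s["clock"],s["ee_pos"],np.round(s["tool_rot"],3).tolist(),s["grip_width"])
a=cv2.imread("pics/top0.png");cv2.imwrite("pics/top0b.png",cv2.resize(a,(800,500)))
E
```

```text
top [ 342. -133. 1310.]
lid_large 0.81 [290.5 233.4] [418.2 -79.8   0. ]
lid_medium 0.61 [439.5 247.1] [ 380.8 -541.1    0. ]
lid_medium 0.56 [316.6 228.4] [ 434.5 -160.3    0. ]
lid_small 0.73 [262.4 229. ] [430.8   7.3   0. ]
tester 0.59 [289.8 162.1] [643.7 -73.4   0. ]
rack 0.76 [356.2 185.9] [ 569.7 -284.     0. ]
rack 0.29 [321.1 140.1] [ 717.1 -172.2    0. ]
rack_lip 0.76 [354.9 185.1] [ 571.1 -279.2    6. ]
small_tin 0.84 [397.  252.7] [ 362.3 -408.8    0. ]
small_tin 0.34 [289.5 237.7] [404.9 -76.9   0. ]
burner_ring 0.74 [217.8 249.6] [366.3 141.9   0. ]
teaspoon 0.45 [440.6 247.6] [ 379.3 -544.5    0. ]
table_fork 0.61 [322.6 140.8] [ 714.9 -177.     0. ]
table_fork 0.47 [285.1 161.6] [645.1 -58.5  -0. ]
cake_fork 0.57 [175.8 249. ] [366.8 270.    0. ]
scene [-206. -893. 1142.]
lid_large 0.56 [288.  218.5] [424.9 -68.    0. ]
lid_large 0.24 [236.3 194.8] [360.1 144.4   0. ]
lid_medium 0.81 [306.6 230.8] [ 435.6 -152.1    0. ]
lid_small 0.54 [275.1 208.4] [421.8  -1.3   0. ]
tester 0.62 [333.7 193.7] [625.4 -85.    0. ]
rack 0.65 [357.6 230.9] [ 562.4 -266.4    0. ]
rack_lip 0.55 [358.6 233.1] [ 553.9 -278.6    6. ]
yoke_slot 0.87 [331.1 182.7] [632.7 -62.2  34. ]
yoke_slot 0.65 [236.4 195.9] [340.3 108.8  34. ]
small_tin 0.86 [347.2 290.1] [ 371.9 -407.6    0. ]
small_tin 0.36 [238. 197.] [358.1 131.1   0. ]
burner_ring 0.62 [236.6 195. ] [360.3 142.8   0. ]
teaspoon 0.7 [287.7 222.4] [412.7 -81.1   0. ]
teaspoon 0.68 [377.5 320.1] [ 365.1 -535.7    0. ]
table_fork 0.5 [370.1 195.8] [ 716.  -180.4    0. ]
cake_fork 0.64 [215.1 175.5] [360.6 281.8   0. ]
1.5 [254.63372263 515.53902535 231.30946079] [[-0.897, 0.443, -0.0], [0.443, 0.897, 0.0], [0.0, 0.0, -1.0]] 85.20171207180944
```

View pics/top0b.png

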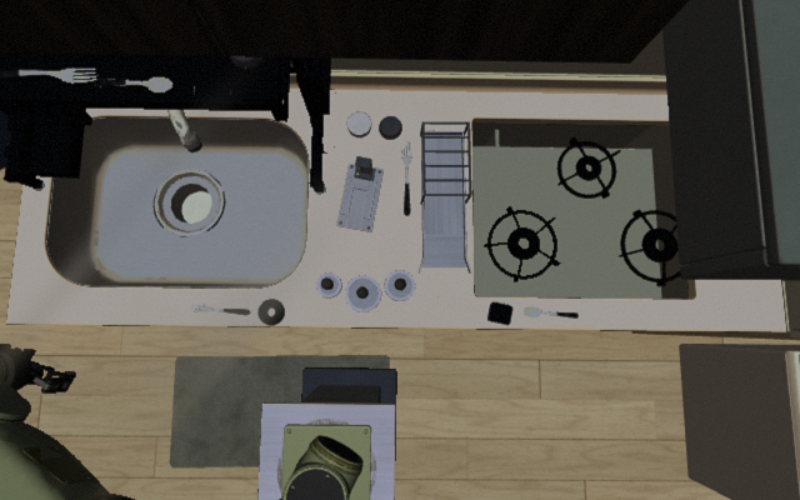

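View pics/scene0.png

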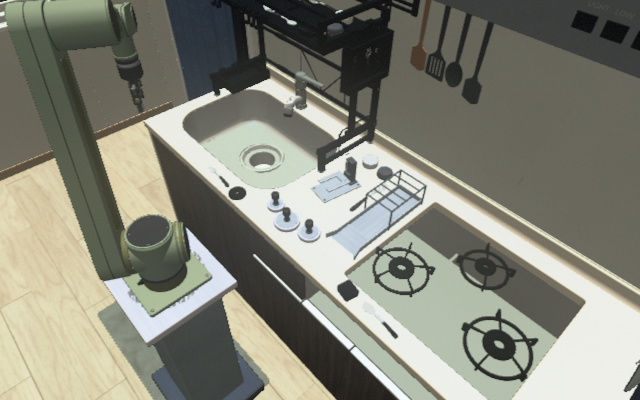

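The top view shows all three lids: large at (290,234), medium at (320,228) and small at (262,228). The tester is at about (288,160) with its mouth toward the robot, and the rack at about (356,150) also opens toward the robot. The scene view agrees. Next I'll refine these with crops.

```bash
python3 - <<'E'
from h import *
a=cv2.imread("pics/top0.png")[90:240,255:390]; b=cv2.imread("pics/scene0.png")[145:265,260:440]
A=cv2.resize(a,None,fx=4,fy=4,interpolation=cv2.INTER_CUBIC);B=cv2.resize(b,None,fx=4,fy=4,interpolation=cv2.INTER_CUBIC)
for I in(A,B):
    for x in range(0,I.shape[1],80): cv2.putText(I,str(x//4+(255 if I is A else 260)),(x,10),0,.4,(0,0,255));cv2.line(I,(x,12),(x,18),(0,0,255))
    for y in range(40,I.shape[0],80): cv2.putText(I,str(y//4+(90 if I is A else 145)),(0,y+4),0,.4,(0,0,255));cv2.line(I,(28,y),(34,y),(0,0,255))
cv2.imwrite("pics/cA.png",A);cv2.imwrite("pics/cB.png",B)
for n,ps in(("top",[(290,234),(320,228),(262,228)]),("scene",[(287,212),(310,224),(276,198)])):
    g=cv2.imread(f"pics/{n}0.png").max(2).astype(int)
    for p in ps:
        m=np.zeros(g.shape,np.uint8); m[p[1]-10:p[1]+11,p[0]-10:p[0]+11]=(g<90)[p[1]-10:p[1]+11,p[0]-10:p[0]+11]
        k,l,st,ce=cv2.connectedComponentsWithStats(m); i=1+st[1:,4].argmax()
        print(n,p,st[i],ce[i].round(2),ray(n,ce[i],54).round(1))
E
```

```text
top (290, 234) [285 229  10  10  78] [289.51 233.71] [414.1 -79.   54. ]
top (320, 228) [316 223   9  10  72] [319.92 227.17] [ 434.4 -169.    54. ]
top (262, 228) [257 222  10  10  80] [261.46 226.78] [433.7   4.5  54. ]
scene (287, 212) [283 208   7  13  64] [286.11 213.34] [405.1 -85.2  54. ]
scene (310, 224) [306 220   7  13  61] [308.8  225.64] [ 425.  -175.5   54. ]
scene (276, 198) [272 192   7  13  61] [275.13 197.51] [424.2  -3.4  54. ]
```

View pics/cA.png

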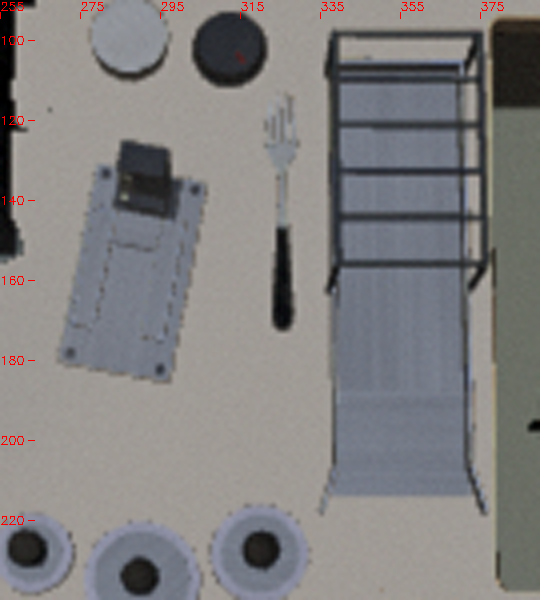

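View pics/cB.png

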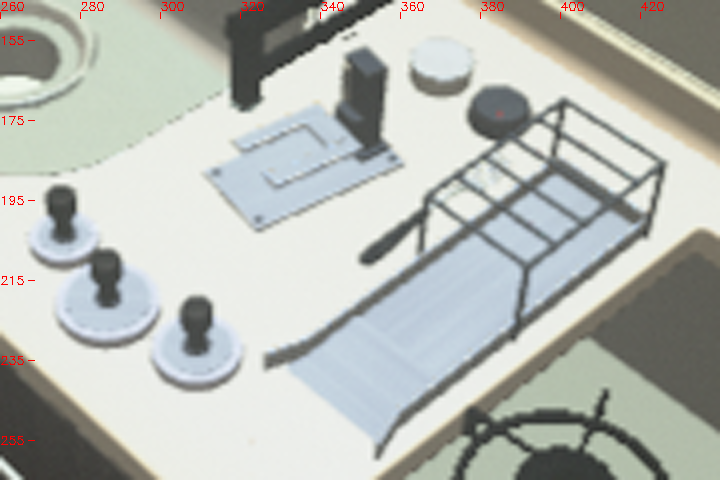

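The crops show the tester plate corners, the yoke fork, and the rack's ramp, walls and roof clearly. I'll fit both poses to these features.

```bash
cat > fit.py <<'E'
from h import *
from scipy.optimize import least_squares
T=lambda c,r:(c/4+255-.375,r/4+90-.375)
S=lambda c,r:(c/4+260-.375,r/4+145-.375)
tester=[("top",T(60,362),(-60,45,6)),("top",T(168,382),(-60,-45,6)),("top",T(206,184),(104,-45,6)),("top",T(97,165),(104,45,6)),
("scene",S(205,173),(-60,45,6)),("scene",S(260,231),(-60,-45,6)),("scene",S(404,164),(104,-45,6)),("scene",S(318,104),(104,45,6))]
rack=[("top",T(332,495),(-79,54,0)),("top",T(470,495),(-79,-54,0)),("top",T(320,515),(-93,62,11)),("top",T(486,514),(-93,-62,11)),
("top",T(335,264),(82,57,91)),("top",T(486,264),(82,-57,91)),
("scene",S(428,197),(82,57,91)),("scene",S(527,267),(82,-57,91)),("scene",S(288,360),(-79,54,0)),("scene",S(265,362),(-93,62,11)),("scene",S(378,450),(-93,-62,11))]
def W(p,l): 
    c,s=np.cos(p[2]),np.sin(p[2]); return np.array([p[0]+c*l[0]-s*l[1],p[1]+s*l[0]+c*l[1],l[2]])
for nm,f,p0 in(("tester",tester,(635,-65,-.15)),("rack",rack,(571,-279,0))):
    for cams in(("top",),("scene",),("top","scene")):
        g=[o for o in f if o[0] in cams]
        r=least_squares(lambda p:np.concatenate([proj(n,W(p,l))-px for n,px,l in g]),p0,x_scale=(10,10,.1),loss="soft_l1")
        print(nm,cams,r.x.round(3),np.abs(r.fun).mean().round(2),r.fun.round(1))
E
python3 fit.py
```

```text
tester ('top',) [ 6.34749e+02 -6.35920e+01 -1.65000e-01] 0.32 [-0.7  0.2  0.5  0.2  0.3 -0.1 -0.2 -0.3]
tester ('scene',) [ 6.30677e+02 -6.22220e+01 -1.08000e-01] 1.21 [-1.   0.4  0.1  0.3 -0.3 -1.6  5.9  0.2]
tester ('top', 'scene') [ 6.33589e+02 -6.34340e+01 -1.55000e-01] 0.89 [-0.6  0.7  0.7  0.4 -0.1  0.  -0.6  0.2 -0.1 -0.5 -0.1 -0.2  0.9 -0.8
  7.9  0.5]
rack ('top',) [ 5.61390e+02 -2.78304e+02  1.40000e-02] 0.39 [-0.   0.1  0.   0.   0.7 -0.7 -0.7 -0.6 -0.3  0.6  0.3  0.5]
rack ('scene',) [ 5.60458e+02 -2.77154e+02  5.00000e-03] 0.57 [-0.4 -0.8  0.8  0.2 -0.4  1.4  0.7 -0.4 -0.5 -0.1]
rack ('top', 'scene') [ 5.60983e+02 -2.77862e+02  1.10000e-02] 0.48 [-0.2  0.2 -0.2  0.2  0.5 -0.7 -1.  -0.4 -0.4  0.6  0.3  0.7 -0.3 -0.8
  1.   0.1 -0.1  1.6  1.  -0.2  0.   0. ]
```

Request:
{"op": "send_rows", "data": {
  "rows": [
    [[-407,-462,80,-0.459],[-407,-462,80,-0.459],[-407,-462,80,-0.459],[-407,-462,80,-0.459],[-407,-462,80,-0.459],[-407,-462,80,-0.459],[-407,-462,80,-0.459],[-407,-462,80,-0.459],[-407,-462,80,-0.459],[-407,-462,80,-0.459],[-407,-462,80,-0.459],[-407,-462,80,-0.459]]
  ],
  "claw": 55,
  "squeeze": 100
}}

```text
clock: 2.5
ee_pos: [383.7, 36.0, 167.2]
tool_rot: [[-1.0, -0.0, 0.001], [-0.0, 1.0, 0.0], [-0.001, 0.0, -1.0]]
contact_force: [0.2, -0.5, 0.9]
grip_width: 47.1
```

Request:
{"op": "send_rows", "data": {
  "rows": [
    [[-30,-110,45,0],[-30,-110,45,0],[-30,-110,45,0],[-30,-110,45,0],[-30,-110,45,0],[-30,-110,45,0]]
  ]
}}

```text
clock: 3.0
ee_pos: [413.3, -71.9, 122.1]
tool_rot: [[-1.0, 0.001, -0.0], [0.001, 1.0, 0.001], [0.0, 0.001, -1.0]]
contact_force: [-0.6, 0.8, -0.6]
grip_width: 47.2
```

```bash
cat > look.py <<'E'
from h import *
import sys
s=arm.sense();print(s["clock"],np.round(s["ee_pos"],1),np.round(s["contact_force"],1),round(s["grip_width"],1))
snap("top");
for t in "lid_large lid_medium lid_small".split():
    for d in arm.silhouettes(t,"top")[:2]:
        y,x=np.nonzero(d["mask"]); e=d["extent"]; c=(e[0]+e[2]/2-.5,e[1]+e[3]/2-.5)
        print(t,round(d["score"],2),np.round(e),ray("top",c,12).round(0)[:2])
E
python3 look.py
```

```text
3.0 [413.3 -71.9 122.1] [-0.6  0.8 -0.6] 47.2
lid_large 0.45 [283. 247.  12.   5.] [370. -75.]
lid_medium 0.89 [309. 218.  23.  24.] [ 432. -172.]
```

Request:
{"op": "send_rows", "data": {
  "rows": [
    [[-1,-6,0,0],[-1,-6,20,0],[-1,-6,40,0],[-1,-6,60,0],[-1,-6,72,0],[-1,-6,80,0],[-1,-6,80,0],[-1,-6,80,0],[-1,-6,80,0]]
  ]
}}

```text
clock: 3.95
ee_pos: [415.3, -78.1, 42.8]
tool_rot: [[-1.0, -0.001, 0.002], [-0.001, 1.0, -0.0], [-0.002, -0.0, -1.0]]
contact_force: [-0.1, -0.5, 0.5]
grip_width: 46.8
```

Request:
{"op": "send_rows", "data": {
  "rows": [
    [[0,0,0,0],[0,0,0,0],[0,0,0,0],[0,0,0,0],[0,0,0,0],[0,0,0,0],[0,0,0,0],[0,0,0,0]]
  ],
  "claw": 0
}}

```text
clock: 4.62
ee_pos: [415.2, -78.1, 43.2]
tool_rot: [[-1.0, -0.0, 0.002], [-0.0, 1.0, -0.0], [-0.002, -0.0, -1.0]]
contact_force: [-1.5, 1.4, 7.0]
grip_width: 24.6
```

```bash
python3 - <<'E'
from h import *
a=snap("scene");b=snap("top")
A=cv2.resize(a[170:250,240:340],None,fx=5,fy=5,interpolation=cv2.INTER_CUBIC)
cv2.imwrite("pics/g1.png",A[:,:,::-1])
E
```

```text
(no output)
```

View pics/g1.png

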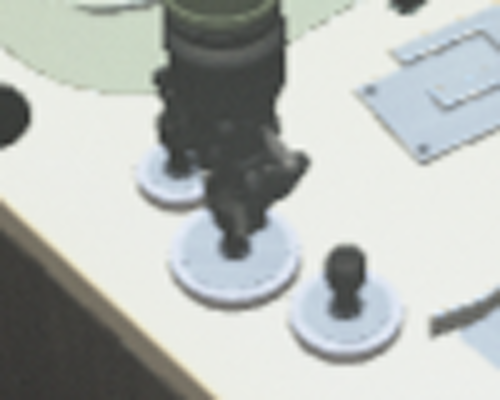

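The crop shows the fingers centred on the large lid's knob at about (235,235) in the crop. The 24.6 mm width suggests the pads sit on the rounded upper part of the head, so I'll re-grip lower.

Request:
{"op": "send_rows", "data": {
  "rows": [
    [[0,0,0,0],[0,0,0,0],[0,0,0,0],[0,0,0,0],[0,0,4,0],[0,0,8,0],[0,0,8,0],[0,0,8,0]]
  ],
  "claw": 55
}}

```text
clock: 5.38
ee_pos: [414.2, -78.0, 33.6]
tool_rot: [[-1.0, -0.0, -0.001], [-0.0, 1.0, 0.0], [0.001, 0.0, -1.0]]
contact_force: [0.1, 0.3, 0.4]
grip_width: 47.4
```

Request:
{"op": "send_rows", "data": {
  "rows": [
    [[0,0,0,0],[0,0,0,0],[0,0,0,0],[0,0,0,0],[0,0,0,0],[0,0,0,0],[0,0,0,0],[0,0,0,0]]
  ],
  "claw": 0
}}

```text
clock: 6.05
ee_pos: [414.5, -78.1, 34.3]
tool_rot: [[-1.0, -0.0, 0.0], [-0.0, 1.0, -0.0], [-0.0, -0.0, -1.0]]
contact_force: [-0.7, 0.1, 6.0]
grip_width: 25.3
```

Request:
{"op": "send_rows", "data": {
  "rows": [
    [[0,0,-6,0],[0,0,-15,0],[0,0,-28,0],[0,0,-40,0],[-20,0,-40,0],[-45,2,-40,0],[-75,10,-40,0],[-105,20,-40,0],[-125,27,-35,0],[-130,29,-25,0],[-130,29,-16,0],[-130,29,-12,0]]
  ]
}}

```text
clock: 7.05
ee_pos: [541.9, -48.8, 43.8]
tool_rot: [[-1.0, -0.001, -0.006], [-0.001, 1.0, 0.001], [0.006, 0.001, -1.0]]
contact_force: [0.1, -0.0, -2.2]
grip_width: 25.7
```

```bash
python3 look.py; python3 - <<'E'
from h import *
a=snap("scene")
A=cv2.resize(a[145:245,260:400],None,fx=5,fy=5,interpolation=cv2.INTER_CUBIC)
cv2.imwrite("pics/g2.png",A[:,:,::-1])
E
```

```text
7.05 [541.9 -48.8  43.8] [ 0.1 -0.  -2.2] 25.7
lid_medium 0.61 [155. 245.  42.   9.] [368. 267.]
lid_medium 0.56 [307. 216.  24.  26.] [ 435. -166.]
```

View pics/g2.png

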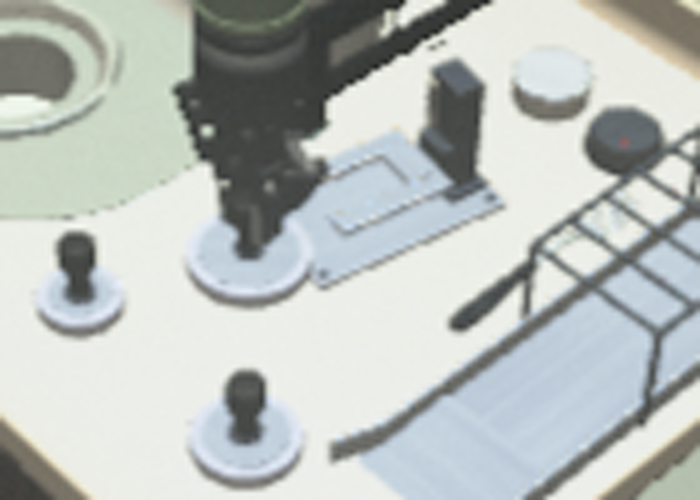

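The large lid hangs level at the fork's mouth, disc at about (250,260) in the crop. The knob lines up with the slot, so I'll slide it in.

Request:
{"op": "send_rows", "data": {
  "rows": [
    [[-5,-1,0,0],[-13,-2,0,0],[-22,-3.5,0,0],[-31,-5,0,0],[-40,-6.5,0,0],[-49,-8,0,0],[-58,-9.3,0,0],[-67,-10.8,0,0],[-76,-12.2,0,0],[-84,-13.5,0,0],[-89,-14.3,0,0],[-89,-14.3,0,0]]
  ]
}}

```text
clock: 8.3
ee_pos: [634.9, -63.5, 46.0]
tool_rot: [[-1.0, -0.0, 0.001], [-0.0, 1.0, -0.0], [-0.001, -0.0, -1.0]]
contact_force: [0.8, -0.5, -2.8]
grip_width: 25.5
```

Request:
{"op": "send_rows", "data": {
  "rows": [
    [[0,0,-3,0],[0,0,-6,0],[0,0,-9,0],[0,0,-12,0],[0,0,-14,0],[0,0,-16,0],[0,0,-18,0],[0,0,-20,0],[0,0,-22,0],[0,0,-23,0],[0,0,-23,0],[0,0,-23,0]]
  ],
  "squeeze": 120
}}

```text
clock: 9.3
ee_pos: [632.9, -63.2, 68.6]
tool_rot: [[-1.0, -0.0, -0.001], [-0.0, 1.0, 0.0], [0.001, 0.0, -1.0]]
contact_force: [-0.8, -0.5, -10.0]
grip_width: 24.9
```

Request:
{"op": "send_rows", "data": {
  "rows": [
    [[0,0,-2,0],[0,0,-4,0],[0,0,-6,0],[0,0,-8,0],[0,0,-9.5,0],[0,0,-10.5,0],[0,0,-11,0],[0,0,-11,0],[0,0,-11,0],[0,0,-11,0],[0,0,-11,0],[0,0,-11,0]]
  ]
}}

```text
clock: 10.3
ee_pos: [632.9, -63.2, 79.7]
tool_rot: [[-1.0, -0.0, -0.001], [-0.0, 1.0, 0.0], [0.001, 0.0, -1.0]]
contact_force: [-2.9, 1.6, -14.9]
grip_width: 25.3
```

```bash
python3 - <<'E'
from h import *
s=arm.sense();print(s["clock"],s["ee_pos"],s["contact_force"],s["grip_width"])
a=snap("scene")
A=cv2.resize(a[135:215,300:400],None,fx=6,fy=6,interpolation=cv2.INTER_CUBIC)
cv2.imwrite("pics/g3.png",A[:,:,::-1])
E
```

```text
10.3 [632.9195566  -63.22655588  79.708206  ] [ -2.8927698    1.62087905 -14.90685067] 25.284633575653146
```

View pics/g3.png

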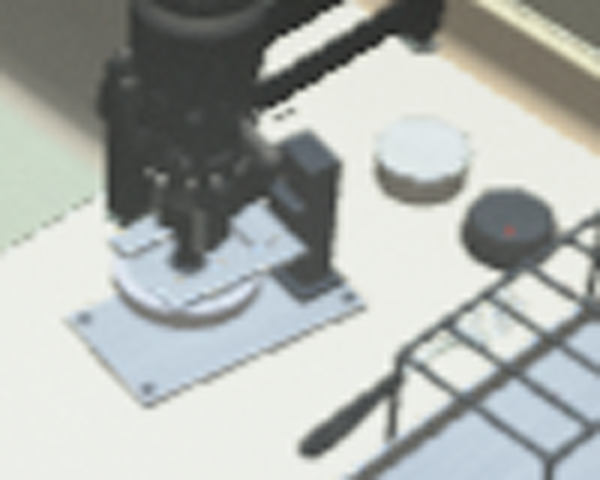

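The yoke is raised with the lid pressed under it. The net pull is about 12.4 N, which means about 25 mm of travel. Now I hold it there.

Request:
{"op": "send_rows", "data": {
  "rows": [
    [[0,0,0,0],[0,0,0,0],[0,0,0,0],[0,0,0,0],[0,0,0,0],[0,0,0,0],[0,0,0,0],[0,0,0,0],[0,0,0,0],[0,0,0,0],[0,0,0,0],[0,0,0,0]]
  ]
}}

```text
clock: 11.35
ee_pos: [633.0, -63.2, 79.9]
tool_rot: [[-1.0, -0.0, -0.001], [-0.0, 1.0, 0.0], [0.001, 0.0, -1.0]]
contact_force: [-4.9, 0.9, -13.8]
grip_width: 25.4
```

Request:
{"op": "send_rows", "data": {
  "rows": [
    [[0,0,0,0],[0,0,0,0],[0,0,0,0],[0,0,0,0],[0,0,0,0],[0,0,0,0],[0,0,0,0],[0,0,0,0],[0,0,0,0],[0,0,0,0],[0,0,0,0],[0,0,0,0]]
  ]
}}

```text
clock: 12.35
ee_pos: [633.0, -63.2, 79.9]
tool_rot: [[-1.0, -0.0, -0.001], [-0.0, 1.0, 0.0], [0.001, 0.0, -1.0]]
contact_force: [-4.1, 1.4, -14.6]
grip_width: 25.0
```

Request:
{"op": "send_rows", "data": {
  "rows": [
    [[0,0,0,0],[0,0,0,0],[0,0,0,0],[0,0,0,0],[0,0,0,0],[0,0,0,0],[0,0,0,0],[0,0,0,0],[0,0,0,0],[0,0,0,0],[0,0,0,0],[0,0,0,0]]
  ]
}}

```text
clock: 13.35
ee_pos: [633.0, -63.2, 79.8]
tool_rot: [[-1.0, -0.0, -0.001], [-0.0, 1.0, 0.0], [0.001, 0.0, -1.0]]
contact_force: [-5.1, 2.3, -13.7]
grip_width: 25.3
```

Request:
{"op": "send_rows", "data": {
  "rows": [
    [[0,0,0,0],[0,0,0,0],[0,0,0,0],[0,0,0,0],[0,0,0,0],[0,0,0,0]]
  ]
}}

```text
clock: 13.85
ee_pos: [633.0, -63.3, 79.9]
tool_rot: [[-1.0, -0.0, -0.001], [-0.0, 1.0, 0.0], [0.001, 0.0, -1.0]]
contact_force: [-5.3, 1.2, -14.4]
grip_width: 25.3
```

Request:
{"op": "send_rows", "data": {
  "rows": [
    [[0,0,4,0],[0,0,9,0],[0,0,15,0],[0,0,22,0],[0,0,28,0],[0,0,32,0],[0,0,33.5,0],[0,0,33.5,0],[0,0,33.5,0],[6,1,33.5,0],[14,2.2,33.5,0],[23,3.7,33.5,0]]
  ]
}}

```text
clock: 14.85
ee_pos: [609.8, -59.5, 46.7]
tool_rot: [[-1.0, -0.0, 0.0], [-0.0, 1.0, 0.0], [-0.0, 0.0, -1.0]]
contact_force: [-0.4, 0.4, -1.8]
grip_width: 25.3
```

Request:
{"op": "send_rows", "data": {
  "rows": [
    [[10,1.5,0,0],[22,3.5,0,0],[34,5.5,0,0],[46,7.4,0,0],[58,9.4,0,0],[70,11,0,0],[76,12,-6,0],[78,12,-20,0],[78,12,-40,0],[78,12,-55,0],[78,12,-55,0],[78,12,-55,0]]
  ]
}}

```text
clock: 15.85
ee_pos: [532.8, -47.6, 102.5]
tool_rot: [[-1.0, -0.0, 0.003], [-0.0, 1.0, -0.0], [-0.003, -0.0, -1.0]]
contact_force: [-0.1, -0.2, -2.0]
grip_width: 24.9
```

Request:
{"op": "send_rows", "data": {
  "rows": [
    [[0,-5,-20,0],[10,-25,-22,0],[22,-50,-22,0],[36,-82,-22,0],[50,-115,-22,0],[65,-148,-22,0],[80,-182,-22,0],[93,-212,-22,0],[101,-229,-20,0],[102,-232,-10,0],[102,-232,5,0],[102,-232,15,0]]
  ]
}}

```text
clock: 16.85
ee_pos: [429.3, -278.8, 84.2]
tool_rot: [[-1.0, 0.001, -0.003], [0.001, 1.0, 0.002], [0.003, 0.002, -1.0]]
contact_force: [-0.8, 0.5, -2.0]
grip_width: 25.0
```

```bash
python3 look.py; python3 - <<'E'
from h import *
a=snap("scene")
A=cv2.resize(a[165:295,260:400],None,fx=4,fy=4,interpolation=cv2.INTER_CUBIC)
cv2.imwrite("pics/g4.png",A[:,:,::-1])
E
```

```text
16.85 [ 429.3 -278.8   84.2] [-0.8  0.5 -2. ] 25.0
lid_large 0.5 [348. 231.  20.  15.] [ 406. -285.]
lid_medium 0.76 [306. 216.  27.  24.] [ 436. -166.]
lid_small 0.79 [253. 220.  21.  16.] [433.   3.]
```

View pics/g4.png

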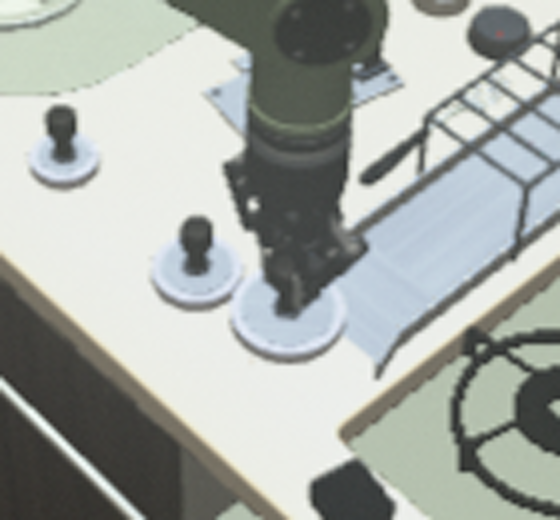

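Request:
{"op": "send_rows", "data": {
  "rows": [
    [[0,0,15,0],[0,0,30,0],[0,0,40,0],[0,0,46,0],[0,0,49,0],[0,0,51,0],[0,0,51,0],[0,0,51,0]]
  ]
}}

```text
clock: 17.77
ee_pos: [430.9, -279.9, 36.0]
tool_rot: [[-1.0, -0.0, 0.001], [-0.0, 1.0, -0.001], [-0.001, -0.001, -1.0]]
contact_force: [0.7, 0.1, -3.1]
grip_width: 24.9
```

Request:
{"op": "send_rows", "data": {
  "rows": [
    [[-6,0,0,0],[-14,0.2,-0.5,0],[-22,0.3,-1,0],[-30,0.4,-1.6,0],[-38,0.5,-2.2,0],[-46,0.6,-2.8,0],[-54,0.7,-3.4,0],[-62,0.8,-4,0],[-70,0.9,-4.6,0],[-78,1,-5.2,0],[-82,1,-5.4,0],[-82,1,-5.4,0]]
  ]
}}

```text
clock: 18.77
ee_pos: [513.8, -278.7, 41.0]
tool_rot: [[-1.0, -0.001, 0.001], [-0.001, 1.0, -0.0], [-0.001, -0.0, -1.0]]
contact_force: [0.3, 0.2, -1.8]
grip_width: 24.9
```

Request:
{"op": "send_rows", "data": {
  "rows": [
    [[-10,0.2,0.3,0],[-20,0.3,0.3,0],[-30,0.4,0.3,0],[-40,0.5,0.3,0],[-50,0.6,0.3,0],[-60,0.7,0.3,0],[-70,0.8,0.3,0],[-80,0.9,0.3,0],[-90,1,0.3,0],[-100,1,0.3,0],[-108,1,0.3,0],[-108,1,0.3,0]]
  ]
}}

```text
clock: 19.77
ee_pos: [622.6, -277.7, 40.6]
tool_rot: [[-1.0, -0.001, 0.002], [-0.001, 1.0, -0.001], [-0.002, -0.001, -1.0]]
contact_force: [0.5, 0.2, -1.7]
grip_width: 25.0
```

Request:
{"op": "send_rows", "data": {
  "rows": [
    [[0,0,2,0],[0,0,3.5,0],[0,0,4.5,0],[0,0,4.5,0],[0,0,4.5,0],[0,0,4.5,0]]
  ]
}}

```text
clock: 20.27
ee_pos: [620.0, -277.6, 36.5]
tool_rot: [[-1.0, 0.0, -0.001], [0.0, 1.0, 0.0], [0.001, 0.0, -1.0]]
contact_force: [-0.9, 1.1, 2.2]
grip_width: 25.0
```

```bash
python3 - <<'E'
from h import *
s=arm.sense();print(s["clock"],s["ee_pos"],s["contact_force"],s["grip_width"])
a=snap("scene")
A=cv2.resize(a[145:265,310:430],None,fx=5,fy=5,interpolation=cv2.INTER_CUBIC)
cv2.imwrite("pics/g5.png",A[:,:,::-1])
E
```

```text
20.2667 [ 620.01472733 -277.57295917   36.48228216] [-0.86615923  1.10132275  2.19233447] 24.989872995539887
```

View pics/g5.png

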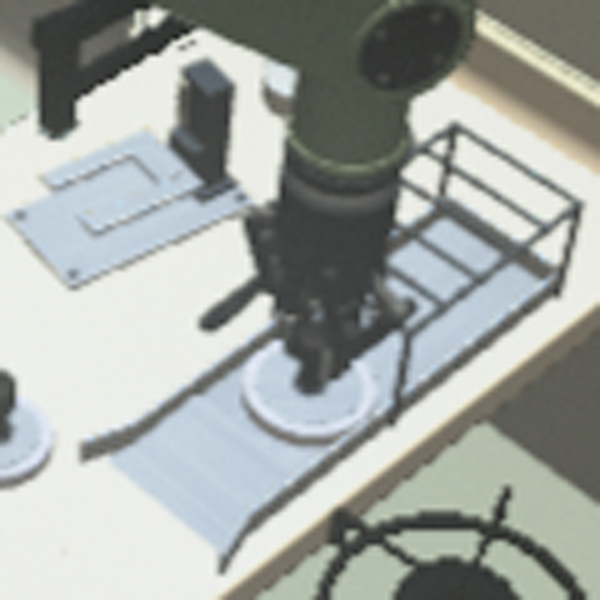

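The large lid lies in the lane behind the lip. I'll release it and go to the medium lid.

Request:
{"op": "send_rows", "data": {
  "rows": [
    [[0,0,0,0],[0,0,0,0],[0,0,0,0],[0,0,0,0],[0,0,0,0],[0,0,-10,0],[0,0,-30,0],[0,0,-60,0],[0,0,-85,0],[20,0,-85,0],[50,0,-85,0],[85,20,-85,0]]
  ],
  "claw": 55
}}

```text
clock: 21.32
ee_pos: [536.5, -260.2, 122.5]
tool_rot: [[-1.0, 0.001, 0.004], [0.001, 1.0, -0.003], [-0.004, -0.003, -1.0]]
contact_force: [0.7, 0.5, 0.5]
grip_width: 46.9
```

```bash
cat > look2.py <<'E'
from h import *
s=arm.sense();print(s["clock"],np.round(s["ee_pos"],1),np.round(s["contact_force"],1),round(s["grip_width"],1))
im={n:snap(n) for n in("top","scene")}
for n in im:
  g=im[n].max(2)
  for t in "lid_large lid_medium lid_small".split():
    for d in arm.boxes_of(t,n)[:2]:
      e=np.array(d["extent"]); 
      if e[2]>45: continue
      x0,y0,w,h=(e+[2,-4,-4,2]).astype(int) if n=="top" else (e+[3,0,-6,-3]).astype(int)
      y0=max(y0,0); m=np.zeros(g.shape,np.uint8); m[y0:y0+h,x0:x0+w]=g[y0:y0+h,x0:x0+w]<90
      k,l,st,ce=cv2.connectedComponentsWithStats(m)
      if k<2: print(n,t,"no knob",e.round()); continue
      i=1+st[1:,4].argmax(); print(n,t,round(d["score"],2),e.round(),"knob",st[i],ray(n,ce[i],54 if n=="top" else 43).round(1)[:2])
E
python3 look2.py
```

```text
21.3167 [ 536.5 -260.2  122.5] [0.7 0.5 0.5] 46.9
top lid_small 0.8 [252. 222.  23.  14.] knob [257 222  10  10  80] [433.7   4.5]
scene lid_large 0.58 [359. 207.  23.  27.] knob [369 210   8  13  70] [ 619.9 -275.5]
scene lid_medium 0.69 [296. 217.  25.  25.] knob [306 220   7  13  61] [ 431.4 -168.3]
```

Request:
{"op": "send_rows", "data": {
  "rows": [
    [[25,20,0,0],[60,50,0,0],[90,78,5,0],[102,88,15,0],[102,88,30,0],[102,88,45,0],[102,88,60,0],[102,88,74,0],[102,88,84,0],[102,88,87,0],[102,88,87,0],[102,88,87,0]]
  ]
}}

```text
clock: 22.72
ee_pos: [434.4, -170.0, 34.4]
tool_rot: [[-1.0, -0.0, 0.001], [-0.0, 1.0, -0.0], [-0.001, -0.0, -1.0]]
contact_force: [-0.6, 0.4, 0.3]
grip_width: 46.7
```

Request:
{"op": "send_rows", "data": {
  "rows": [
    [[0,0,0,0],[0,0,0,0],[0,0,0,0],[0,0,0,0],[0,0,0,0],[0,0,0,0],[0,0,0,0],[0,0,0,0]]
  ],
  "claw": 0
}}

```text
clock: 23.38
ee_pos: [434.3, -169.9, 35.3]
tool_rot: [[-1.0, -0.0, 0.002], [-0.0, 1.0, -0.001], [-0.002, -0.001, -1.0]]
contact_force: [0.1, 0.8, 5.3]
grip_width: 24.9
```

Request:
{"op": "send_rows", "data": {
  "rows": [
    [[0,0,-8,0],[0,0,-20,0],[-2,2,-35,0],[-15,14,-40,0],[-35,36,-40,0],[-58,62,-40,0],[-80,88,-40,0],[-98,108,-40,0],[-108,119,-35,0],[-111,121,-25,0],[-111,121,-15,0],[-111,121,-12,0]]
  ]
}}

```text
clock: 24.38
ee_pos: [541.7, -49.2, 43.7]
tool_rot: [[-1.0, 0.0, -0.006], [0.0, 1.0, 0.0], [0.006, 0.0, -1.0]]
contact_force: [-0.6, 0.2, -1.8]
grip_width: 25.1
```

Request:
{"op": "send_rows", "data": {
  "rows": [
    [[0,0,0,0],[0,0,0,0],[0,0,0,0]]
  ]
}}

```text
clock: 24.63
ee_pos: [544.0, -49.5, 46.3]
tool_rot: [[-1.0, 0.001, -0.0], [0.001, 1.0, -0.0], [0.0, -0.0, -1.0]]
contact_force: [-0.4, -0.3, -1.4]
grip_width: 25.5
```

```bash
python3 look2.py
```

```text
24.6333 [544.  -49.5  46.3] [-0.4 -0.3 -1.4] 25.5
top lid_large 0.67 [342. 160.  28.  26.] knob [352 162  10  11  87] [ 618.8 -278.7]
top lid_large 0.24 [420. 243.  44.  13.] knob [446 250  15   4  53] [ 367.2 -565.6]
scene lid_large 0.83 [362. 208.  23.  26.] knob [369 210   8  13  68] [ 620.1 -275.6]
scene lid_medium 0.86 [298. 183.  21.  23.] knob [305 182   9  14  82] [553.1 -33.8]
scene lid_medium 0.71 [319. 159.  40.  41.] knob [344 161  10  21 118] [720.5 -70.6]
scene lid_small 0.66 [268. 193.  19.  18.] knob [272 193   7  12  57] [429.9   4.9]
```

Request:
{"op": "send_rows", "data": {
  "rows": [
    [[-5,-1,0,0],[-13,-2,0,0],[-22,-3.5,0,0],[-31,-5,0,0],[-40,-6.3,0,0],[-49,-7.7,0,0],[-58,-9.1,0,0],[-67,-10.5,0,0],[-76,-12,0,0],[-84,-13.3,0,0],[-90,-14,0,0],[-90,-14,0,0]]
  ]
}}

```text
clock: 26.03
ee_pos: [636.1, -62.8, 46.1]
tool_rot: [[-1.0, -0.0, 0.002], [-0.0, 1.0, -0.0], [-0.002, -0.0, -1.0]]
contact_force: [0.4, -0.2, -0.8]
grip_width: 25.2
```

Request:
{"op": "send_rows", "data": {
  "rows": [
    [[0,0,-3,0],[0,0,-6,0],[0,0,-9,0],[0,0,-12,0],[0,0,-14,0],[0,0,-16,0],[0,0,-18,0],[0,0,-20,0],[0,0,-22,0],[0,0,-24,0],[0,0,-24,0],[0,0,-24,0]]
  ]
}}

```text
clock: 27.03
ee_pos: [633.9, -62.5, 69.7]
tool_rot: [[-1.0, -0.0, -0.001], [-0.0, 1.0, 0.0], [0.001, 0.0, -1.0]]
contact_force: [-0.7, 0.5, -9.4]
grip_width: 24.9
```

Request:
{"op": "send_rows", "data": {
  "rows": [
    [[0,0,-2,0],[0,0,-4,0],[0,0,-6,0],[0,0,-8,0],[0,0,-9.5,0],[0,0,-10.3,0],[0,0,-10.3,0],[0,0,-10.3,0],[0,0,-10.3,0],[0,0,-10.3,0],[0,0,-10.3,0],[0,0,-10.3,0]]
  ]
}}

```text
clock: 28.03
ee_pos: [633.9, -62.5, 80.2]
tool_rot: [[-1.0, -0.0, -0.001], [-0.0, 1.0, 0.0], [0.001, 0.0, -1.0]]
contact_force: [-2.4, 1.1, -14.0]
grip_width: 25.1
```

Request:
{"op": "send_rows", "data": {
  "rows": [
    [[0,0,0,0],[0,0,0,0],[0,0,0,0],[0,0,0,0],[0,0,0,0],[0,0,0,0],[0,0,0,0],[0,0,0,0],[0,0,0,0],[0,0,0,0],[0,0,0,0],[0,0,0,0]]
  ]
}}

```text
clock: 29.03
ee_pos: [634.0, -62.5, 80.3]
tool_rot: [[-1.0, -0.0, -0.001], [-0.0, 1.0, 0.0], [0.001, 0.0, -1.0]]
contact_force: [-5.1, 1.6, -13.5]
grip_width: 25.3
```

Request:
{"op": "send_rows", "data": {
  "rows": [
    [[0,0,0,0],[0,0,0,0],[0,0,0,0],[0,0,0,0],[0,0,0,0],[0,0,0,0],[0,0,0,0],[0,0,0,0],[0,0,0,0],[0,0,0,0],[0,0,0,0],[0,0,0,0]]
  ]
}}

```text
clock: 30.03
ee_pos: [634.0, -62.5, 80.3]
tool_rot: [[-1.0, -0.0, -0.001], [-0.0, 1.0, 0.0], [0.001, 0.0, -1.0]]
contact_force: [-5.0, 1.7, -15.1]
grip_width: 25.0
```

Request:
{"op": "send_rows", "data": {
  "rows": [
    [[0,0,0,0],[0,0,0,0],[0,0,0,0],[0,0,0,0],[0,0,0,0],[0,0,0,0],[0,0,0,0],[0,0,0,0],[0,0,0,0],[0,0,0,0],[0,0,0,0],[0,0,0,0]]
  ]
}}

```text
clock: 31.03
ee_pos: [634.0, -62.5, 80.3]
tool_rot: [[-1.0, -0.0, -0.001], [-0.0, 1.0, 0.0], [0.001, 0.0, -1.0]]
contact_force: [-4.8, 1.3, -14.8]
grip_width: 25.3
```

Request:
{"op": "send_rows", "data": {
  "rows": [
    [[0,0,0,0],[0,0,0,0],[0,0,0,0],[0,0,0,0],[0,0,0,0],[0,0,0,0]]
  ]
}}

```text
clock: 31.53
ee_pos: [634.0, -62.5, 80.3]
tool_rot: [[-1.0, -0.0, -0.001], [-0.0, 1.0, 0.0], [0.001, 0.0, -1.0]]
contact_force: [-5.2, 1.6, -13.9]
grip_width: 25.1
```

Request:
{"op": "send_rows", "data": {
  "rows": [
    [[0,0,4,0],[0,0,9,0],[0,0,15,0],[0,0,22,0],[0,0,28,0],[0,0,32,0],[0,0,33.5,0],[0,0,33.5,0],[0,0,33.5,0],[6,1,33.5,0],[14,2.2,33.5,0],[23,3.7,33.5,0]]
  ]
}}

```text
clock: 32.53
ee_pos: [610.8, -58.8, 47.1]
tool_rot: [[-1.0, -0.0, 0.0], [-0.0, 1.0, 0.0], [-0.0, 0.0, -1.0]]
contact_force: [-0.1, -0.0, -2.1]
grip_width: 25.1
```

Request:
{"op": "send_rows", "data": {
  "rows": [
    [[10,1.5,0,0],[22,3.5,0,0],[34,5.5,0,0],[46,7.4,0,0],[58,9.4,0,0],[70,11,0,0],[76,12,-6,0],[78,12,-20,0],[78,12,-40,0],[78,12,-60,0],[78,12,-70,0],[78,12,-70,0]]
  ]
}}

```text
clock: 33.53
ee_pos: [535.0, -47.1, 119.8]
tool_rot: [[-1.0, -0.0, 0.006], [-0.0, 1.0, -0.001], [-0.006, -0.001, -1.0]]
contact_force: [1.1, 0.1, -2.2]
grip_width: 25.2
```

Request:
{"op": "send_rows", "data": {
  "rows": [
    [[5,-10,0,0],[16,-38,0,0],[28,-68,0,0],[41,-100,0,0],[54,-132,0,0],[67,-164,0,0],[80,-196,0,0],[90,-222,8,0],[95,-232.4,25,0],[95,-232.4,45,0],[95,-232.4,62,0],[95,-232.4,72,0]]
  ]
}}

```text
clock: 34.53
ee_pos: [435.7, -278.9, 41.8]
tool_rot: [[-1.0, 0.001, -0.005], [0.001, 1.0, 0.003], [0.005, 0.003, -1.0]]
contact_force: [0.3, 0.8, -1.0]
grip_width: 24.7
```

Request:
{"op": "send_rows", "data": {
  "rows": [
    [[0,0,4,0],[0,0,7,0],[0,0,8,0],[0,0,8,0],[0,0,8,0]]
  ]
}}

```text
clock: 34.95
ee_pos: [439.1, -279.5, 37.6]
tool_rot: [[-1.0, -0.001, 0.001], [-0.001, 1.0, -0.001], [-0.001, -0.001, -1.0]]
contact_force: [-0.1, 0.0, -1.7]
grip_width: 25.0
```

```bash
python3 look2.py
```

```text
34.95 [ 439.1 -279.5   37.6] [-0.1  0.  -1.7] 25.0
top lid_large 0.9 [339. 156.  31.  32.] knob [352 162  10  11  87] [ 618.8 -278.7]
top lid_small 0.65 [253. 220.  19.  14.] knob [257 222  10  10  80] [433.7   4.5]
scene lid_large 0.93 [359. 206.  26.  29.] knob [369 210   8  13  70] [ 619.9 -275.5]
scene lid_large 0.54 [360. 301.  34.  36.] knob [383 323   7   8  21] [ 348.4 -577.6]
scene lid_medium 0.55 [319. 234.  25.  29.] knob [327 233  13  19 170] [ 450.  -266.5]
scene lid_small 0.63 [267. 193.  19.  19.] knob [272 193   7  12  57] [429.6   4.2]
```

Request:
{"op": "send_rows", "data": {
  "rows": [
    [[-6,0,1,0],[-14,0.2,0.4,0],[-22,0.3,-0.2,0],[-30,0.4,-0.8,0],[-38,0.5,-1.4,0],[-46,0.6,-2,0],[-54,0.7,-2.6,0],[-62,0.8,-3.2,0],[-70,0.9,-3.6,0],[-78,1,-4,0],[-84,1,-4,0],[-84,1,-4,0]]
  ]
}}

```text
clock: 36.35
ee_pos: [524.4, -278.6, 41.2]
tool_rot: [[-1.0, -0.001, 0.002], [-0.001, 1.0, -0.001], [-0.002, -0.001, -1.0]]
contact_force: [1.1, -0.2, -0.2]
grip_width: 24.8
```

Request:
{"op": "send_rows", "data": {
  "rows": [
    [[-5,0.1,0,0],[-10,0.2,0,0],[-15,0.3,0,0],[-20,0.3,0,0],[-25,0.3,0,0],[-30,0.4,0,0],[-35,0.4,0,0],[-40,0.4,0,0],[-45,0.5,0,0],[-50,0.5,0,0],[-50,0.5,0,0],[-50,0.5,0,0]]
  ]
}}

```text
clock: 37.35
ee_pos: [572.9, -277.8, 41.1]
tool_rot: [[-1.0, -0.0, 0.001], [-0.0, 1.0, 0.0], [-0.001, 0.0, -1.0]]
contact_force: [-3.0, -0.0, 5.4]
grip_width: 25.2
```

Request:
{"op": "send_rows", "data": {
  "rows": [
    [[-5,0,-0.3,0],[-10,0.1,-0.3,0],[-15,0.2,-0.3,0],[-20,0.2,-0.3,0],[-25,0.3,-0.3,0],[-30,0.3,-0.3,0],[-35,0.3,-0.3,0],[-39,0.3,-0.3,0],[-39,0.3,-0.3,0],[-39,0.3,-0.3,0]]
  ]
}}

```text
clock: 38.18
ee_pos: [612.3, -277.5, 41.0]
tool_rot: [[-1.0, -0.0, 0.001], [-0.0, 1.0, -0.0], [-0.001, -0.0, -1.0]]
contact_force: [0.1, 0.6, -1.3]
grip_width: 25.0
```

Request:
{"op": "send_rows", "data": {
  "rows": [
    [[1,0,0,0],[1,0,1.5,0],[1,0,3,0],[1,0,4.3,0],[1,0,4.3,0],[1,0,4.3,0],[1,0,4.3,0]]
  ]
}}

```text
clock: 38.77
ee_pos: [610.4, -277.6, 37.3]
tool_rot: [[-1.0, -0.0, 0.0], [-0.0, 1.0, -0.0], [-0.0, -0.0, -1.0]]
contact_force: [-1.6, 0.5, 2.9]
grip_width: 25.3
```

```bash
python3 look2.py;  python3 - <<'E'
from h import *
a=snap("scene")
A=cv2.resize(a[145:265,310:430],None,fx=5,fy=5,interpolation=cv2.INTER_CUBIC)
cv2.imwrite("pics/g6.png",A[:,:,::-1])
E
```

```text
38.7667 [ 610.4 -277.6   37.3] [-1.6  0.5  2.9] 25.3
scene lid_large 0.64 [380. 198.  19.  25.] knob [382 197  11  18  95] [ 690.  -272.3]
scene lid_medium 0.52 [356. 206.  23.  27.] knob [364 206  10  18 112] [ 618.3 -261.1]
scene lid_small 0.57 [268. 191.  18.  21.] knob [272 192   7  13  58] [431.1   6.3]
```

View pics/g6.png

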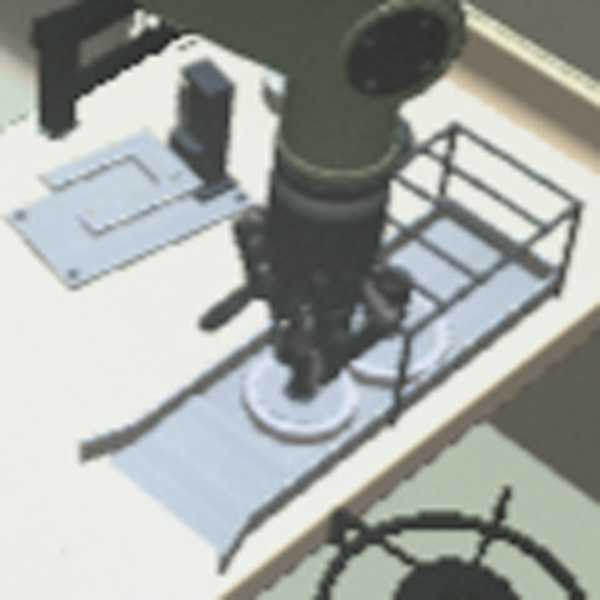

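The medium lid is behind the lip and the large one has been pushed under the roof. Next is the small lid.

Request:
{"op": "send_rows", "data": {
  "rows": [
    [[0,0,0,0],[0,0,0,0],[0,0,0,0],[0,0,0,0],[0,0,0,0],[0,0,-10,0],[0,0,-30,0],[0,0,-60,0],[0,0,-85,0],[20,10,-85,0],[45,35,-85,0],[75,65,-85,0]]
  ],
  "claw": 55
}}

```text
clock: 40.22
ee_pos: [536.6, -213.8, 123.1]
tool_rot: [[-1.0, 0.002, 0.004], [0.002, 1.0, -0.001], [-0.004, -0.001, -1.0]]
contact_force: [1.6, 0.1, 0.0]
grip_width: 47.0
```

```bash
python3 look2.py
```

```text
40.2167 [ 536.6 -213.8  123.1] [1.6 0.1 0. ] 47.0
top lid_large 0.52 [342. 134.  27.  22.] knob [343 137  23  17 186] [ 686.9 -273.4]
top lid_medium 0.41 [251. 220.  24.  14.] knob [257 222  10   9  75] [434.5   4.6]
top lid_small 0.8 [254. 218.  18.  19.] knob [257 222  10  10  80] [433.7   4.5]
scene lid_large 0.54 [376. 199.  20.  23.] knob [385 199   6  13  57] [ 694.1 -274.7]
scene lid_medium 0.73 [355. 208.  24.  25.] knob [368 211   7  13  66] [ 610.8 -275.6]
scene lid_small 0.73 [268. 191.  18.  22.] knob [272 192   7  13  57] [430.9   6.2]
```

Request:
{"op": "send_rows", "data": {
  "rows": [
    [[5,20,0,0],[18,50,0,0],[35,85,0,0],[55,120,0,0],[75,155,0,0],[90,190,0,0],[100,212,5,0],[102,217,15,0],[102,217,20,0],[102,217,20,0]]
  ]
}}

```text
clock: 41.45
ee_pos: [434.4, 3.9, 101.3]
tool_rot: [[-1.0, -0.001, -0.001], [-0.001, 1.0, -0.0], [0.001, -0.0, -1.0]]
contact_force: [0.3, -1.3, -0.5]
grip_width: 47.0
```

Request:
{"op": "send_rows", "data": {
  "rows": [
    [[0,0,15,0],[0,0,32,0],[0,0,48,0],[0,0,60,0],[0,0,67,0],[0,0,67,0],[0,0,67,0]]
  ]
}}

```text
clock: 42.03
ee_pos: [434.9, 3.3, 35.0]
tool_rot: [[-1.0, 0.001, 0.0], [0.001, 1.0, 0.0], [-0.0, 0.0, -1.0]]
contact_force: [-0.1, 0.1, -0.1]
grip_width: 46.8
```

```bash
python3 look2.py|tail -2
```

```text
scene lid_medium 0.66 [360. 208.  22.  25.] knob [368 211   7  13  64] [ 610.4 -276. ]
scene lid_small 0.55 [264. 193.  21.  18.] knob [269 193  13  12  91] [433.6   4.9]
```

Request:
{"op": "send_rows", "data": {
  "rows": [
    [[0,0,0,0],[0,0,0,0],[0,0,0,0],[0,0,0,0],[0,0,0,0],[0,0,0,0],[0,0,0,0],[0,0,0,0]]
  ],
  "claw": 0
}}

```text
clock: 43.1
ee_pos: [434.1, 3.9, 35.5]
tool_rot: [[-1.0, -0.0, 0.0], [-0.0, 1.0, 0.0], [-0.0, 0.0, -1.0]]
contact_force: [-0.6, 0.7, 6.6]
grip_width: 25.1
```

Request:
{"op": "send_rows", "data": {
  "rows": [
    [[0,0,-8,0],[0,0,-20,0],[-2,0,-35,0],[-15,-8,-40,0],[-35,-18,-40,0],[-58,-28,-40,0],[-80,-39,-40,0],[-98,-47,-40,0],[-108,-52,-35,0],[-110,-53,-25,0],[-110,-53,-15,0],[-110,-53,-12,0]]
  ]
}}

```text
clock: 44.1
ee_pos: [541.0, -48.5, 44.4]
tool_rot: [[-1.0, -0.0, -0.006], [-0.0, 1.0, 0.001], [0.006, 0.001, -1.0]]
contact_force: [-0.5, -0.2, -1.5]
grip_width: 25.3
```

Request:
{"op": "send_rows", "data": {
  "rows": [
    [[0,0,0,0],[0,0,0,0],[0,0,0,0]]
  ]
}}

```text
clock: 44.35
ee_pos: [543.6, -48.7, 47.1]
tool_rot: [[-1.0, -0.001, -0.0], [-0.001, 1.0, 0.0], [0.0, 0.0, -1.0]]
contact_force: [0.2, -0.2, -1.2]
grip_width: 25.1
```

```bash
python3 look2.py
```

```text
44.35 [543.6 -48.7  47.1] [ 0.2 -0.2 -1.2] 25.1
top lid_large 0.63 [341. 133.  27.  29.] knob [343 137  22  12 116] [ 694.2 -275.5]
top lid_medium 0.66 [341. 162.  29.  20.] knob [352 165  10  11  85] [ 610.1 -278.4]
top lid_small 0.28 [277. 126.  30.  38.] knob [283 125  18  20 250] [716.7 -78.7]
scene lid_large 0.75 [372. 198.  25.  21.] knob [385 199   7  13  58] [ 695.3 -274.8]
scene lid_large 0.48 [358. 208.  21.  26.] knob [368 211   7  13  65] [ 610.6 -275.9]
scene lid_medium 0.54 [360. 208.  19.  26.] knob [368 211   7  13  65] [ 610.6 -275.9]
scene lid_small 0.69 [298. 183.  21.  14.] knob [305 183  11  11  85] [556.3 -35.4]
```

Request:
{"op": "send_rows", "data": {
  "rows": [
    [[-5,-1,0,0],[-13,-2,0,0],[-22,-3.5,0,0],[-31,-5,0,0],[-40,-6.4,0,0],[-49,-7.9,0,0],[-58,-9.3,0,0],[-67,-10.8,0,0],[-76,-12.3,0,0],[-84,-13.6,0,0],[-90,-14.6,0,0],[-90,-14.6,0,0]]
  ]
}}

```text
clock: 45.75
ee_pos: [635.6, -63.9, 46.9]
tool_rot: [[-1.0, -0.0, 0.001], [-0.0, 1.0, -0.0], [-0.001, -0.0, -1.0]]
contact_force: [-1.0, -1.2, -1.0]
grip_width: 25.2
```

Request:
{"op": "send_rows", "data": {
  "rows": [
    [[0,0,-3,0],[0,0,-6,0],[0,0,-9,0],[0,0,-12,0],[0,0,-14,0],[0,0,-16,0],[0,0,-18,0],[0,0,-20,0],[0,0,-22,0],[0,0,-24,0],[0,0,-24,0],[0,0,-24,0]]
  ]
}}

```text
clock: 46.75
ee_pos: [633.5, -63.5, 70.5]
tool_rot: [[-1.0, -0.0, -0.001], [-0.0, 1.0, 0.0], [0.001, 0.0, -1.0]]
contact_force: [-0.3, 0.2, -9.0]
grip_width: 25.2
```

Request:
{"op": "send_rows", "data": {
  "rows": [
    [[0,0,-2,0],[0,0,-4,0],[0,0,-6,0],[0,0,-8,0],[0,0,-9.5,0],[0,0,-10,0],[0,0,-10,0],[0,0,-10,0],[0,0,-10,0],[0,0,-10,0],[0,0,-10,0],[0,0,-10,0]]
  ]
}}

```text
clock: 47.75
ee_pos: [633.5, -63.6, 80.6]
tool_rot: [[-1.0, -0.0, -0.001], [-0.0, 1.0, 0.0], [0.001, 0.0, -1.0]]
contact_force: [-3.0, 1.8, -14.1]
grip_width: 25.1
```

Request:
{"op": "send_rows", "data": {
  "rows": [
    [[0,0,0,0],[0,0,0,0],[0,0,0,0],[0,0,0,0],[0,0,0,0],[0,0,0,0],[0,0,0,0],[0,0,0,0],[0,0,0,0],[0,0,0,0],[0,0,0,0],[0,0,0,0]]
  ]
}}

```text
clock: 48.75
ee_pos: [633.6, -63.6, 80.8]
tool_rot: [[-1.0, -0.0, -0.001], [-0.0, 1.0, 0.0], [0.001, 0.0, -1.0]]
contact_force: [-5.4, 1.5, -13.2]
grip_width: 25.3
```

Request:
{"op": "send_rows", "data": {
  "rows": [
    [[0,0,0,0],[0,0,0,0],[0,0,0,0],[0,0,0,0],[0,0,0,0],[0,0,0,0],[0,0,0,0],[0,0,0,0],[0,0,0,0],[0,0,0,0],[0,0,0,0],[0,0,0,0]]
  ]
}}

```text
clock: 49.75
ee_pos: [633.6, -63.6, 80.8]
tool_rot: [[-1.0, -0.0, -0.001], [-0.0, 1.0, 0.0], [0.001, 0.0, -1.0]]
contact_force: [-5.0, 1.0, -13.3]
grip_width: 25.2
```

Request:
{"op": "send_rows", "data": {
  "rows": [
    [[0,0,0,0],[0,0,0,0],[0,0,0,0],[0,0,0,0],[0,0,0,0],[0,0,0,0],[0,0,0,0],[0,0,0,0],[0,0,0,0],[0,0,0,0],[0,0,0,0],[0,0,0,0]]
  ]
}}

```text
clock: 50.75
ee_pos: [633.6, -63.6, 80.8]
tool_rot: [[-1.0, -0.0, -0.001], [-0.0, 1.0, 0.0], [0.001, 0.0, -1.0]]
contact_force: [-4.7, 1.4, -12.1]
grip_width: 25.0
```

Request:
{"op": "send_rows", "data": {
  "rows": [
    [[0,0,0,0],[0,0,0,0],[0,0,0,0],[0,0,0,0],[0,0,0,0],[0,0,0,0]]
  ]
}}

```text
clock: 51.25
ee_pos: [633.6, -63.6, 80.8]
tool_rot: [[-1.0, -0.0, -0.001], [-0.0, 1.0, 0.0], [0.001, 0.0, -1.0]]
contact_force: [-4.0, 1.7, -13.7]
grip_width: 25.2
```

Request:
{"op": "send_rows", "data": {
  "rows": [
    [[0,0,4,0],[0,0,9,0],[0,0,15,0],[0,0,22,0],[0,0,28,0],[0,0,32,0],[0,0,33.5,0],[0,0,33.5,0],[0,0,33.5,0],[6,1,33.5,0],[14,2.2,33.5,0],[23,3.7,33.5,0]]
  ]
}}

```text
clock: 52.25
ee_pos: [610.4, -59.9, 47.6]
tool_rot: [[-1.0, -0.0, 0.0], [-0.0, 1.0, 0.0], [-0.0, 0.0, -1.0]]
contact_force: [0.5, -0.7, -2.1]
grip_width: 25.2
```

Request:
{"op": "send_rows", "data": {
  "rows": [
    [[10,1.5,0,0],[22,3.5,0,0],[34,5.5,0,0],[46,7.4,0,0],[58,9.4,0,0],[70,11,0,0],[76,12,-6,0],[78,12,-20,0],[78,12,-40,0],[78,12,-60,0],[78,12,-70,0],[78,12,-70,0]]
  ]
}}

```text
clock: 53.25
ee_pos: [534.5, -48.1, 120.3]
tool_rot: [[-1.0, -0.0, 0.006], [-0.0, 1.0, -0.001], [-0.006, -0.001, -1.0]]
contact_force: [0.4, 0.5, -1.3]
grip_width: 24.8
```

Request:
{"op": "send_rows", "data": {
  "rows": [
    [[5,-10,0,0],[16,-38,0,0],[28,-68,0,0],[40,-100,0,0],[52,-132,0,0],[63,-164,0,0],[75,-196,0,0],[84,-222,8,0],[88,-231.3,25,0],[88,-231.3,45,0],[88,-231.3,62,0],[88,-231.3,72,0]]
  ]
}}

```text
clock: 54.25
ee_pos: [442.3, -278.8, 42.3]
tool_rot: [[-1.0, 0.001, -0.005], [0.001, 1.0, 0.003], [0.005, 0.003, -1.0]]
contact_force: [-0.8, -0.8, -1.8]
grip_width: 25.2
```

Request:
{"op": "send_rows", "data": {
  "rows": [
    [[0,0,4,0],[0,0,7,0],[0,0,9,0],[0,0,9,0],[0,0,9,0]]
  ]
}}

```text
clock: 54.67
ee_pos: [445.6, -279.4, 37.0]
tool_rot: [[-1.0, -0.001, 0.001], [-0.001, 1.0, -0.001], [-0.001, -0.001, -1.0]]
contact_force: [-0.0, -0.3, -0.6]
grip_width: 25.1
```

```bash
python3 look2.py
```

```text
54.6667 [ 445.6 -279.4   37. ] [-0.  -0.3 -0.6] 25.1
top lid_large 0.72 [337.  99.  38. 118.] knob [339 102  34  58 562] [ 732.4 -275.9]
top lid_large 0.61 [337. 136.  31.  27.] knob [339 131  26  28 256] [ 690.9 -264.3]
top lid_medium 0.75 [343. 159.  23.  24.] knob [352 165  10  11  87] [ 609.8 -278.5]
scene lid_large 0.87 [377. 198.  21.  24.] knob [385 199   7  13  61] [ 695.2 -275.1]
scene lid_medium 0.91 [358. 210.  20.  25.] knob [368 211   7  13  67] [ 611.1 -275.4]
scene lid_small 0.58 [324. 236.  22.  24.] knob [329 235  14  16 153] [ 453.1 -274.1]
```

Request:
{"op": "send_rows", "data": {
  "rows": [
    [[-6,0,0.3,0],[-14,0.2,-0.3,0],[-22,0.3,-0.9,0],[-30,0.4,-1.5,0],[-38,0.5,-2.1,0],[-46,0.6,-2.7,0],[-54,0.7,-3.3,0],[-62,0.8,-3.9,0],[-70,0.9,-4.5,0],[-78,1,-4.8,0],[-84,1,-4.8,0],[-84,1,-4.8,0]]
  ]
}}

```text
clock: 56.07
ee_pos: [530.8, -278.5, 41.5]
tool_rot: [[-1.0, -0.001, 0.002], [-0.001, 1.0, -0.001], [-0.002, -0.001, -1.0]]
contact_force: [0.2, -0.2, 0.5]
grip_width: 24.9
```

Request:
{"op": "send_rows", "data": {
  "rows": [
    [[-5,0.1,0,0],[-10,0.2,0,0],[-15,0.3,0,0],[-20,0.3,0,0],[-25,0.3,0,0],[-30,0.4,0,0],[-35,0.4,0,0],[-40,0.4,0,0],[-40,0.4,0,0],[-40,0.4,0,0]]
  ]
}}

```text
clock: 56.9
ee_pos: [569.1, -277.8, 41.5]
tool_rot: [[-1.0, -0.0, -0.0], [-0.0, 1.0, 0.0], [0.0, 0.0, -1.0]]
contact_force: [-1.8, 1.0, 4.6]
grip_width: 24.9
```

Request:
{"op": "send_rows", "data": {
  "rows": [
    [[-5,0,-0.3,0],[-10,0.1,-0.3,0],[-15,0.2,-0.3,0],[-20,0.2,-0.3,0],[-25,0.3,-0.3,0],[-30,0.3,-0.3,0],[-34,0.3,-0.3,0],[-36,0.3,-0.3,0],[-36,0.3,-0.3,0],[-36,0.3,-0.3,0]]
  ]
}}

```text
clock: 57.73
ee_pos: [605.9, -277.5, 41.3]
tool_rot: [[-1.0, -0.0, 0.002], [-0.0, 1.0, -0.0], [-0.002, -0.0, -1.0]]
contact_force: [-0.2, -0.2, -1.5]
grip_width: 24.7
```

Request:
{"op": "send_rows", "data": {
  "rows": [
    [[1,0,0,0],[1,0,1.5,0],[1,0,3,0],[1,0,4.3,0],[1,0,4.3,0],[1,0,4.3,0],[1,0,4.3,0]]
  ]
}}

```text
clock: 58.32
ee_pos: [604.2, -277.6, 37.6]
tool_rot: [[-1.0, -0.0, 0.001], [-0.0, 1.0, -0.0], [-0.001, -0.0, -1.0]]
contact_force: [-1.0, 0.5, 2.4]
grip_width: 25.2
```

```bash
python3 look2.py | grep scene
```

```text
scene lid_large 0.85 [386. 190.  24.  26.] knob [396 190   9  14  76] [ 758.8 -274.9]
scene lid_medium 0.45 [376. 202.  14.  24.] knob [378 201   7  17  82] [ 662.6 -272.8]
scene lid_small 0.68 [358. 212.  18.  19.] knob [362 212  11  13  77] [ 603.7 -269.6]
```

Request:
{"op": "send_rows", "data": {
  "rows": [
    [[0,0,0,0],[0,0,0,0],[0,0,0,0],[0,0,0,0],[0,0,0,0],[0,0,-10,0],[0,0,-30,0],[0,0,-60,0],[0,0,-90,0],[30,20,-110,0],[60,55,-120,0],[95,90,-120,0]]
  ],
  "claw": 55
}}

```text
clock: 59.72
ee_pos: [519.2, -197.2, 160.1]
tool_rot: [[-1.0, 0.001, 0.006], [0.001, 1.0, -0.002], [-0.006, -0.002, -1.0]]
contact_force: [-0.6, 1.0, -0.0]
grip_width: 47.1
```

Request:
{"op": "send_rows", "data": {
  "rows": [
    [[20,35,0,0],[40,70,0,0],[60,105,0,0],[80,140,0,0],[100,175,0,0],[120,210,0,0],[120,230,0,0],[120,230,0,0],[120,230,0,0]]
  ]
}}

```text
clock: 60.47
ee_pos: [398.5, 33.7, 157.9]
tool_rot: [[-1.0, -0.003, 0.002], [-0.003, 1.0, -0.0], [-0.002, -0.0, -1.0]]
contact_force: [0.5, 0.0, 0.4]
grip_width: 47.0
```

```bash
python3 look2.py; python3 - <<'E'
from h import *
a=snap("scene")[140:270,190:440]; b=snap("top")[90:260,160:430]
A=cv2.resize(a,(800,416),interpolation=cv2.INTER_CUBIC)
cv2.imwrite("pics/f1.png",A[:,:,::-1])
B=cv2.resize(b,(800,504),interpolation=cv2.INTER_CUBIC)
cv2.imwrite("pics/f2.png",B[:,:,::-1])
E
```

```text
60.4667 [398.5  33.7 157.9] [0.5 0.  0.4] 47.0
top lid_large 0.69 [343. 116.  26.  28.] knob [344 118  22  13 115] [ 757.5 -276.1]
top lid_medium 0.97 [339. 144.  28.  23.] knob [341 143  24  14 171] [ 672.4 -272.2]
top lid_medium 0.38 [341. 116.  30.  30.] knob [343 118  25  13 119] [ 757.7 -276.7]
top lid_small 0.6 [345. 163.  21.  20.] knob [352 167  10  11  85] [ 603.  -278.3]
scene lid_large 0.69 [385. 187.  27.  28.] knob [397 189   8  14  64] [ 760.4 -274.2]
scene lid_large 0.62 [360. 301.  38.  40.] knob [383 323  10  12  32] [ 347.4 -584.1]
scene lid_medium 0.61 [372. 199.  17.  23.] knob [380 205   5  10  34] [ 663.6 -280.2]
scene lid_small 0.67 [357. 210.  23.  22.] knob [366 212   8  13  62] [ 602.5 -276.4]
```

View pics/f1.png

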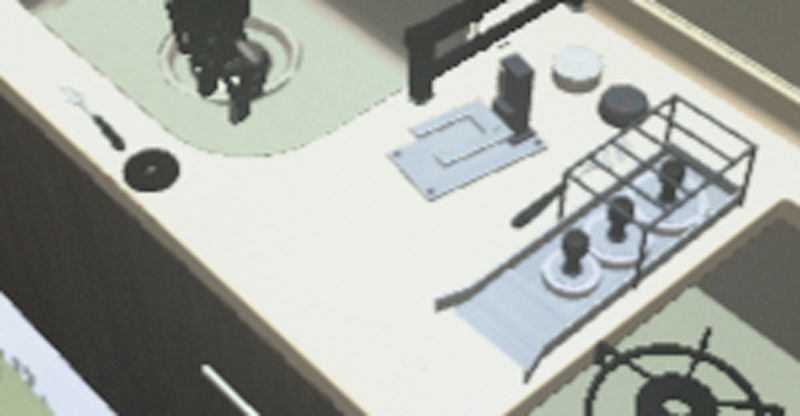

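View pics/f2.png

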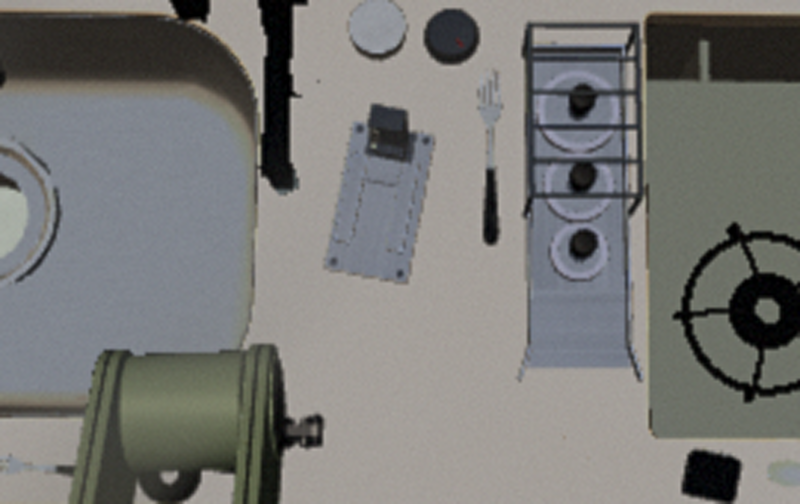

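All three lids lie flat in the lane. The small lid's rear edge is at row 280 in the crop, behind the lip line at about row 292. The yoke is back at rest and the bystanders are unmoved, so I'm handing in.

```bash
python3 -c "
from bench import arm
print(arm.close_job())"
```

```text
the job is handed in; nothing more can be done
None
```

I tested all three lids and put them in the rack, in the order large, medium, small, and handed the job in at about 60 s on the robot's clock.

**Pull test:** Each lid was hooked under the yoke and pulled up by its knob with about 12 to 12.5 N net, which puts the yoke at about 25 mm. Each was held there for about 3.5 s, and the tool height and grip stayed steady throughout. I worked out the yoke height from tool height and wrist force. A picture during the large lid's pull showed the yoke raised, but I did not read the scale marks.

**Racking:** Each lid was slid up the ramp and over the lip into the lane, and the later lids pushed the earlier ones deeper. The wrist force barely changed going up the ramp, so contact with it was light.

**Last checks:** The final pictures show the lids lying flat behind the lip, at about 42, 110 and 197 mm along the lane. The last one in, the small lid, has its rear edge about 7 mm past the lip strip. The yoke is back at rest, the bystanders I could see look unmoved, and the gripper is clear. The teaspoon is mostly outside those crops, so I did not re-check it.

**Disagreements:**
- The grip width on the knob read about 25 mm instead of 28 mm.
- The medium lid's position differed by about 9 mm between the two cameras, because the roof partly hides its knob.
- I saw no sign of a knocked lid or a slackened grip.

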